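Find the rattling tool case and hand it over

ROBOT

A 6-joint arm with a two-finger parallel gripper is mounted at the origin on the work surface. World frame = base frame: x ahead of the robot, y to its left, z up, the work surface at z = 0. Lengths are in m, angles in rad, forces in N, time in s.
With the tool pointing down it reaches from about 0.25 to 0.775 m from the base axis. Payload 4 kg.
Tool frame: the origin (TCP) lies midway between the tips of the shut fingers; the grasp point (between the pads) lies 19 mm behind it; z points along the fingers, y is the line along which they close (so a half turn about z gives the same grasp; the last joint's range is limited). The gripper opens to 94 mm and grips with 3 to 60 N. Pads are 16 mm wide; open, the fingers measure 119 mm over their backs; the gripper's body (75 mm by 177 mm) begins 78 mm behind the grasp point.
Start: joints at [1.046, 0.087, 1.371, -0, 1.684, -0.103], TCP at [0.225, 0.502, 0.206] pointing down, gripper open.
Joint ranges: [-3.1, 3.1], [-0.76, 2.03], [0.27, 2.55], [-1.08, 4.22], [0.17, 2.65], [-2.57, 2.57]. Speed limits (rad/s): [2.79, 2.79, 3.14, 3.14, 3.14, 3.14].

INTERFACE

Orientations are given as [roll, pitch, yaw] about the fixed x, y, z axes, in that order (R = Rz(yaw) Ry(pitch) Rx(roll)).
In Python, from bench import get_obs, snapshot, close_job gives the robot as it stands. The module is installed in compiled form; this text tells all that it offers.
- The arm moves only by the tool drive_tool, never from a script. Its argument "commands" is a list of rows, each a list of 6 numbers: the shift along the tool's x, y, z in units of 0.04 m (1.0 is 0.04 m), then the turn, a rotation vector about the tool's x, y, z in units of 0.1 rad (1.0 is 0.1 rad). In form: [[dx, dy, dz, wx, wy, wz], ...]. A call has 1 to 20 rows; each row shifts and turns the commanded pose from where the row before left it, along the tool's axes as they then stand; what a row does not reach is not made up. A row lasts 1/8 s, in which the tool goes at most 62.5 mm and 10.7 degrees, less where a joint would pass 70% of its speed; a pose out of reach is approached as far as the arm can. A call with a number of a shift or a turn outside -1 to 1 is refused whole. A call with a gripper value outside its range is refused whole. "gripper" is the closure, from 0 (fully open) to 1 (shut), set as the call begins (left out, the last holds). The fingers move at their own pace and stop on an object; the grip force is fixed at half the most. Time passes only in rows, so rows that do not move let the fingers close. It gives the time, the measured TCP pose, the force, the opening and the grip force at its end, in the units of the state.
- get_obs(): the state, without advancing time (a new reading comes with each control period).
- snapshot(name): name is "scene" or "top"; returns a dict with "image" (384x512x3 uint8, blue, green, red), "range_z" (384x512 float32, m along the optical axis (not along the pixel's ray), 0 where there is no reading), "fx", "fy", "cx", "cy" (pixels), "rvec" (rotation vector, rad) and "tvec" (3), from world to camera coordinates, as OpenCV has them. Camera axes: x right, y down, z forward; pixel columns grow to the right and rows downward; lengths in m; the calibration is good to about 2 mm. A picture is of the moment at which its call begins.
- close_job(): hands the job in; it is judged then, once.
The state is a dict: "time": time; "joint_positions": joint angles; "qvel": joint speeds; "joint_torque": joint torques, N m; "tool_pos": TCP position; "ee_rot": TCP orientation; "wrist_force": force on the tool from outside, world axes, zero at the start; "wrist_torque": the same for the moment, N m; "width": finger opening in m; "finger_force": force on a finger pad.
Only numpy, scipy, OpenCV 4.12 (cv2) and the standard library are available. Lean on these libraries where they do the work, as an engineer would, in place of code of your own. Each camera call takes 0.05 s, during which the arm holds its last target. There are 200 camera calls.

TASK

One of the three sealed beech cases on the binder's bench has a loose brass ball in it: working from left to right as the robot sees them, pick each case up clear of the bench, rock it lengthwise by a good 20 degrees so that its ends dip, and set it back upright where it stood before taking the next. Then hold the one that rattled out to the binder: level, centred over the leather pad, its underside about 15 cm above the bench, and finish still holding it there, with the other two cases standing back in their places and the bench's other things left as they were.

Things in the scene. Friction and masses are not known exactly. Their poses are not given: they have to be found in the camera images.
- case_left: Left (largest y) of three look-alike sealed beech cases, named by where they stand at the start: a closed box 120 mm long (its x) x 54 mm wide (its y) x 50 mm high, brass straps on the lid, loose on the bench, its length within 0.5 rad of world x. Origin: centre of its underside; z up. The lid does not open. 0.2 to 0.8 kg; a heavy one need not be the rattler.
- case_middle: The middle case, same outside. One of the three, a different one each time, hides a loose brass ball (36 mm, 0.207 kg) that rolls freely along the inner length, 37 mm either way from the middle, and strikes the ends. When an end is dipped, the ball rests at the low end: the held case is then end-heavy by about 0.075 N m about its middle.
- case_right: The right case (smallest y), same outside. The cases without the ball have nothing loose in them and stay balanced about their middle (centre of mass midway along, midway across and 25 mm above the underside), however they are tipped.
- pad: Square leather hand-over pad, 90 x 90 mm, 3 mm thick, fixed flat on the far side of the bench. Origin: centre of its underside, on the bench top.
- dropper: Bystander: small amber glass bottle, 28 mm across, 60 mm high, between the left and middle cases. Origin: centre of its underside.
- spool: Bystander: wooden thread spool, 30 mm across, 45 mm high, between the middle and right cases. Origin: centre of its underside.
- glue_jar: Bystander: white jar, 48 mm across, 50 mm high, left of the pad. Origin: centre of its underside.
- spirit: Bystander: clear bottle, 52 mm across, 130 mm high, on the far left. Origin: centre of its underside.
- brush: Bystander: brush lying on the right. Its origin is at its underside.
- weight: Bystander: brass weight, 44 mm across, 42 mm high, right of the pad. Origin: centre of its underside.
Not all that is in view belongs to the job. Leave any green look-alike of the case_middle alone. Leave any turquoise look-alike of the case_right alone.

How it is judged:
On the way, in this order (a step that is already met when the one before it is completed fails the run):
1. the left case is held clear of the bench (underside over 30 mm up) and rocked: tipped more than 0.2 rad while turning faster than 0.3 rad/s (height (world z) of case_left above 0.03 m and angle between case_left's own z axis and vertical above 0.2 rad and angular speed of case_left above 0.3 rad/s and contact force between the fingers and case_left above 0.5 N), for 0.04 s.
2. the middle case is held clear of the bench (underside over 30 mm up) and rocked: tipped more than 0.2 rad while turning faster than 0.3 rad/s (height (world z) of case_middle above 0.03 m and angle between case_middle's own z axis and vertical above 0.2 rad and angular speed of case_middle above 0.3 rad/s and contact force between the fingers and case_middle above 0.5 N), for 0.04 s.
3. the right case is held clear of the bench (underside over 30 mm up) and rocked: tipped more than 0.2 rad while turning faster than 0.3 rad/s (height (world z) of case_right above 0.03 m and angle between case_right's own z axis and vertical above 0.2 rad and angular speed of case_right above 0.3 rad/s and contact force between the fingers and case_right above 0.5 N), for 0.04 s.
At the end, for the whole second after the job is handed in: The case with the loose ball is held by the fingers, still, level within 0.2 rad, within 40 mm of the pad's centre seen from above, underside 90 to 220 mm above the bench; the other two stand released, upright, at rest, within 50 mm of where they started. Bystanders stay within 30 mm, untipped (((distance between ball and case_left below 0.06 m and horizontal distance between case_left and pad below 0.04 m and height (world z) of case_left between 0.09 and 0.22 m and angle between case_left's own z axis and vertical below 0.2 rad and linear speed of case_left below 0.05 m/s and contact force between the fingers and case_left above 1 N and distance of each of case_middle, case_right from where it was at the start of the episode below 0.05 m and angle between each of case_middle, case_right's own z axis and vertical below 0.1 rad and linear speed of each of case_middle, case_right below 0.02 m/s and contact force between the fingers and case_middle below 0.1 N and contact force between case_left and case_middle below 0.05 N and contact force between the fingers and case_right below 0.1 N and contact force between case_left and case_right below 0.05 N) or (distance between ball and case_middle below 0.06 m and horizontal distance between case_middle and pad below 0.04 m and height (world z) of case_middle between 0.09 and 0.22 m and angle between case_middle's own z axis and vertical below 0.2 rad and linear speed of case_middle below 0.05 m/s and contact force between the fingers and case_middle above 1 N and distance of each of case_left, case_right from where it was at the start of the episode below 0.05 m and angle between each of case_left, case_right's own z axis and vertical below 0.1 rad and linear speed of each of case_left, case_right below 0.02 m/s and contact force between the fingers and case_left below 0.1 N and contact force between case_middle and case_left below 0.05 N and contact force between the fingers and case_right below 0.1 N and contact force between case_middle and case_right below 0.05 N) or (distance between ball and case_right below 0.06 m and horizontal distance between case_right and pad below 0.04 m and height (world z) of case_right between 0.09 and 0.22 m and angle between case_right's own z axis and vertical below 0.2 rad and linear speed of case_right below 0.05 m/s and contact force between the fingers and case_right above 1 N and distance of each of case_left, case_middle from where it was at the start of the episode below 0.05 m and angle between each of case_left, case_middle's own z axis and vertical below 0.1 rad and linear speed of each of case_left, case_middle below 0.02 m/s and contact force between the fingers and case_left below 0.1 N and contact force between case_right and case_left below 0.05 N and contact force between the fingers and case_middle below 0.1 N and contact force between case_right and case_middle below 0.05 N))); the arm keeps its last pose, push and grip.
It fails at once if a bystander (bottle, spool, jar, brush or weight) is pushed more than 30 mm or tipped (distance of any of dropper, spool, glue_jar, spirit, brush, weight from where it was at the start of the episode above 0.03 m or angle between any of dropper, spool, glue_jar, spirit, weight's own z axis and vertical above 0.4 rad).
It also fails if it takes over 72 s, if anything falls off the work surface, if the arm or the gripper's body presses on something with over 40 N, if the wrist force passes 120 N, or if a joint passes its speed limit or range.

## Working session

There is one attempt and no reset: what is moved stays moved. The work goes in short steps, Python scripts to look and compute and a tool call to move; the robot and the scene stay as the last step left them, time stands still between calls to the robot, and variables do not carry over. Pictures are saved under pics/ and viewed, at most 10 in all, crops included, and the job is handed in when it is done.

Besides the shell and the picture viewer there is one more tool, called after "Emit:" as name([rows], argument=value, ...), one row to a line, values as JSON. drive_tool: Moves the arm, as the interface text tells. Its arguments: {"type":"object","properties":{"commands":{"type":"array"},"gripper":{"type":"number"}},"required":["commands"]}

```bash
mkdir -p pics; cat > h.py <<'E'
import numpy as np, cv2
from bench import get_obs, snapshot
def cloud(s):
    R=cv2.Rodrigues(np.array(s["rvec"],float))[0]; t=np.array(s["tvec"],float).ravel()
    z=s["range_z"].astype(float); v,u=np.indices(z.shape)
    p=np.stack([(u-s["cx"])/s["fx"]*z,(v-s["cy"])/s["fy"]*z,z],-1)
    P=(p-t)@R; P[z==0]=np.nan; return P
E
python3 - <<'E'
from h import *
o=get_obs(); print({k:np.round(v,3) for k,v in o.items()})
for n in("top","scene"):
    s=snapshot(n); np.savez(n+".npz",**s); cv2.imwrite(f"pics/{n}0.png",s["image"])
    P=cloud(s); print(n,np.round(P[::64,::64,2],3))
E
```

```text
{'time': np.float64(0.0), 'joint_positions': array([ 1.046,  0.088,  1.372, -0.   ,  1.684, -0.103]), 'qvel': array([-0.   , -0.   , -0.001,  0.001,  0.001,  0.001]), 'joint_torque': array([ 0.0000e+00, -3.4020e+01, -3.0242e+01,  7.2000e-02,  3.3000e-02,
       -0.0000e+00]), 'tool_pos': array([0.225, 0.501, 0.204]), 'ee_rot': array([-3.139, -0.   ,  2.72 ]), 'wrist_force': array([-1.29 , -0.038,  0.696]), 'wrist_torque': array([-0.024,  0.027,  0.014]), 'finger_force': np.float64(0.0), 'width': np.float64(0.094)}
top [[-0.748 -0.757 -0.74  -0.748 -0.741 -0.745 -0.747 -0.738]
 [-0.081 -0.     0.005 -0.    -0.005  0.002 -0.007 -0.002]
 [-0.113  0.232 -0.003  0.055  0.    -0.001 -0.003  0.076]
 [-0.086 -0.003  0.002 -0.002  0.006 -0.001  0.007 -0.   ]
 [-0.033  0.566  0.008  0.002 -0.001 -0.002  0.003 -0.001]
 [-0.76   0.004  0.593  0.556  0.22   0.001  0.004 -0.005]]
scene [[ 0.185  0.185  0.359 -0.029 -0.15   0.373 -0.067  0.115]
 [ 0.027 -0.068 -0.192  0.003  0.003 -0.004 -0.068 -0.03 ]
 [   nan -0.003  0.002  0.002  0.     0.    -0.     0.14 ]
 [-0.001  0.001  0.051  0.03   0.002  0.001 -0.002 -0.003]
 [ 0.039  0.001 -0.002  0.017  0.001  0.001  0.078 -0.   ]
 [ 0.068  0.074 -0.     0.002 -0.001  0.    -0.007 -0.747]]
```

View pics/top0.png

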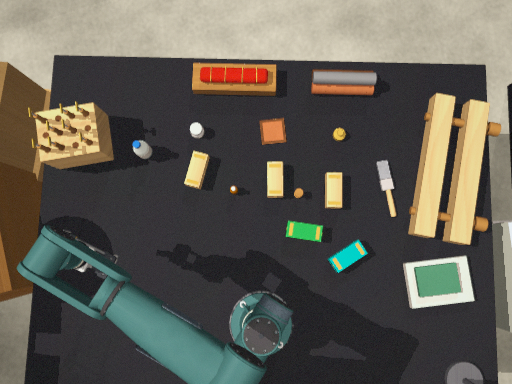

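View pics/scene0.png

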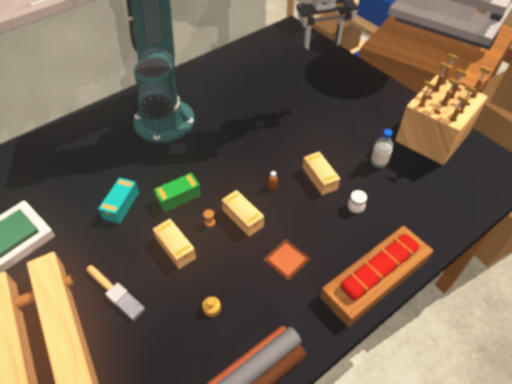

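The top view shows the three beech cases at (196,170), (275,179) and (333,190). The pad is at (272,131), the dropper at (234,189), the spool at (298,193), the jar at (196,130) and the weight at (340,134). The green (304,231) and turquoise (348,256) boxes are the decoys.

```bash
cat > meas.py <<'E'
from h import *
def ray(s,u,v,h):
    R=cv2.Rodrigues(np.array(s["rvec"],float))[0]; t=np.array(s["tvec"],float).ravel()
    d=R.T@np.array([(u-s["cx"])/s["fx"],(v-s["cy"])/s["fy"],1]); c=-R.T@t
    return (c+d*(h-c[2])/d[2])[:2]
def meas(s,u,v,h,r=26,lo=None):
    P=cloud(s); m=np.zeros(P.shape[:2],np.uint8); m[v-r:v+r,u-r:u+r]=1
    if h>.01: m&=(np.abs(P[...,2]-h)<(h*.35)).astype(np.uint8)
    else:
        b=s["image"].astype(int); m&=((b[...,2]-b[...,0])>60).astype(np.uint8)
    n,l,st,_=cv2.connectedComponentsWithStats(m)
    k=1+np.argmax(st[1:,4]); c=max(cv2.findContours((l==k).astype(np.uint8),0,2)[0],key=cv2.contourArea)
    w=np.array([ray(s,*q[0],h) for q in c],np.float32)
    (cx,cy),(a,b),_=rect=cv2.minAreaRect(w); bx=cv2.boxPoints(rect)
    e=max([bx[1]-bx[0],bx[2]-bx[1]],key=np.linalg.norm); yaw=np.arctan(e[1]/e[0])
    return np.round([cx,cy,max(a,b),min(a,b),yaw,np.nanmedian(P[l==k][:,2])],3)
E
python3 - <<'E'
from meas import *
s=dict(np.load("top.npz"))
for n,u,v,h in [("L",196,170,.05),("M",275,179,.05),("R",333,190,.05),("pad",272,131,.003),("drop",234,189,.06),("spool",298,193,.045),("jar",196,130,.05),("weight",340,134,.042),("green",304,231,.05),("turq",348,256,.05)]:
    print(n,meas(s,u,v,h,r=26 if n in"LMRpad" else 14))
s=dict(np.load("scene.npz"))
for n,u,v,h in [("L",321,173,.05),("M",242,213,.05),("R",174,243,.05),("pad",287,259,.003)]: print(n,meas(s,u,v,h,r=30))
i=cv2.imread("pics/top0.png")[100:280,130:400]; cv2.imwrite("pics/crop.png",cv2.resize(i,None,fx=2.9,fy=2.9,interpolation=2))
E
```

```text
L [ 0.521  0.241  0.122  0.057 -0.228  0.05 ]
M [ 0.495 -0.032  0.119  0.052  0.026  0.051]
R [ 0.462 -0.235  0.119  0.055  0.004  0.05 ]
pad [ 0.677 -0.022  0.089  0.089  0.128  0.004]
drop [0.454 0.109 0.021 0.021 0.035 0.051]
spool [ 0.45  -0.117  0.024  0.024  0.017  0.046]
jar [0.666 0.249 0.044 0.04  0.811 0.05 ]
weight [ 0.661 -0.256  0.032  0.028 -0.154  0.041]
green [ 0.318 -0.135  0.1    0.054  1.451  0.051]
turq [ 0.238 -0.285  0.122  0.055 -0.967  0.05 ]
L [ 0.527  0.236  0.132  0.063 -0.231  0.05 ]
M [ 0.5   -0.037  0.13   0.061  0.008  0.05 ]
R [ 0.468 -0.24   0.131  0.058  0.005  0.05 ]
pad [ 0.676 -0.023  0.09   0.09   0.132  0.003]
```

View pics/crop.png

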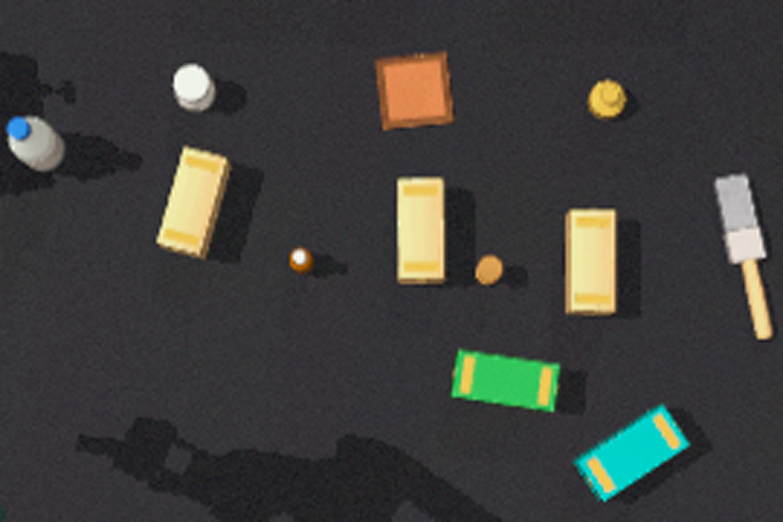

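The crop confirms the targets: three beech cases with brass straps at the sizes given. The green and turquoise boxes are not targets. I'll move to the left case.

```bash
cat > go.py <<'E'
import sys; from h import *
from scipy.spatial.transform import Rotation as Ro
def go(x,y,z,yaw,pitch=0):
    o=get_obs(); R=Ro.from_euler("xyz",o["ee_rot"]); T=Ro.from_euler("xyz",[np.pi,0,yaw])
    print("t",round(float(o["time"]),2),"shift",np.round(R.inv().apply(np.array([x,y,z])-o["tool_pos"])/.04,2),"turn",np.round((R.inv()*T).as_rotvec()/.1,2))
if __name__=="__main__": go(*map(float,sys.argv[1:]))
E
python3 go.py .523 .239 .15 2.913
```

```text
t 0.1 shift [-9.48 -2.93  1.36] turn [-0.02 -0.   -1.93]
```

Emit:
drive_tool([
  [-0.9,-0.3,0,0,0,0],
  [-0.9,-0.3,0,0,0,0],
  [-0.9,-0.3,0,0,0,0],
  [-0.9,-0.3,0,0,0,0],
  [-0.9,-0.3,0,0,0,0],
  [-0.9,-0.3,0,0,0,0],
  [-0.9,-0.3,0,0,0,0],
  [-0.9,-0.3,0,0,0,0],
  [-0.9,-0.3,0.3,0,0,0],
  [-0.9,-0.2,0.3,0,0,0],
  [-0.5,0,0.3,0,0,-0.9],
  [0,0,0.4,0,0,-1],
  [0,0,0,0,0,0],
], gripper=0)

```text
time: 1.72
tool_pos: [0.5233, 0.2397, 0.1511]
ee_rot: [-3.139, -0.004, 2.908]
wrist_force: [0.0, 0.6, -0.4]
width: 0.0941
finger_force: 0.0
```

```bash
python3 go.py .523 .239 .009 2.913; python3 -c "
from h import *
o=get_obs();print(o['tool_pos'],o['ee_rot'],o['joint_positions'],o['wrist_force'],o['wrist_torque'])"
```

```text
t 1.73 shift [-0.01 -0.01  3.55] turn [-0.02 -0.04 -0.05]
[0.52331581 0.23972792 0.15111031] [-3.13913464 -0.0041163   2.90806237] [ 3.30998383e-01  1.64126201e-01  1.39293287e+00  1.25674056e-04
  1.58932628e+00 -1.00627069e+00] [ 0.04632493  0.59712505 -0.43545777] [ 0.00848306 -0.01798903 -0.01377091]
```

Emit:
drive_tool([
  [0,0,0.7,0,0,0],
  [0,0,0.8,0,0,0],
  [0,0,0.8,0,0,0],
  [0,0,0.7,0,0,0],
  [0,0,0.5,0,0,0],
  [0,0,0,0,0,0],
])

```text
time: 2.48
tool_pos: [0.523, 0.2403, 0.0122]
ee_rot: [-3.14, -0.003, 2.909]
wrist_force: [0.6, -0.0, 0.8]
width: 0.0943
finger_force: 0.0
```

Emit:
drive_tool([
  [0,0,0,0,0,0],
  [0,0,0,0,0,0],
  [0,0,0,0,0,0],
  [0,0,0,0,0,0],
  [0,0,0,0,0,0],
  [0,0,0,0,0,0],
  [0,0,0,0,0,0],
  [0,0,0,0,0,0],
], gripper=1)

```text
time: 3.48
tool_pos: [0.5246, 0.2405, 0.0139]
ee_rot: [3.141, 0.0, 2.91]
wrist_force: [0.3, -0.1, 3.2]
width: 0.0534
finger_force: 30.0
```

Emit:
drive_tool([
  [0,0,-0.3,0,0,0],
  [0,0,-0.5,0,0,0],
  [0,0,-0.6,0,0,0],
  [0,0,-0.6,0,0,0],
  [0,0,-0.5,0,0,0],
  [0,0,0,0,0,0],
  [0,0,0,0,0,0],
])

```text
time: 4.35
tool_pos: [0.5236, 0.2401, 0.1122]
ee_rot: [-3.14, -0.002, 2.91]
wrist_force: [-0.7, -0.2, -4.6]
width: 0.0534
finger_force: 30.0
```

```bash
cat > st.py <<'E'
from h import *
from scipy.spatial.transform import Rotation as Ro
o=get_obs(); R=Ro.from_euler("xyz",o["ee_rot"])
f=lambda a:np.round(a,3)
print(f(o["time"]),f(o["tool_pos"]),f(o["ee_rot"]),"F",f(o["wrist_force"]),"T",f(o["wrist_torque"]),"Ttool",f(R.inv().apply(o["wrist_torque"])),"jt",f(o["joint_torque"]),f(o["width"]),f(o["finger_force"]))
E
python3 st.py
```

```text
4.35 [0.524 0.24  0.112] [-3.14e+00 -2.00e-03  2.91e+00] F [-0.676 -0.187 -4.596] T [-0.03   0.017 -0.011] Ttool [0.033 0.01  0.011] jt [ 5.0000e-03 -3.9606e+01 -3.1477e+01  2.9000e-02  5.0000e-02  0.0000e+00] 0.053 29.992
```

Emit:
drive_tool([
  [0,0,0,0,0.5,0],
  [0,0,0,0,0.9,0],
  [0,0,0,0,1,0],
  [0,0,0,0,1,0],
  [0,0,0,0,0.7,0],
  [0,0,0,0,0,0],
  [0,0,0,0,0,0],
  [0,0,0,0,0,0],
  [0,0,0,0,0,0],
])

```text
time: 5.48
tool_pos: [0.5241, 0.2407, 0.1142]
ee_rot: [3.141, -0.409, 2.911]
wrist_force: [-0.3, 0.2, -2.5]
width: 0.0541
finger_force: 30.0
```

```bash
python3 st.py; python3 -c "
from h import *
s=snapshot('scene');cv2.imwrite('pics/s1.png',cv2.resize(s['image'][60:240,220:440],None,fx=3,fy=3))"
```

```text
5.475 [0.524 0.241 0.114] [ 3.141 -0.409  2.911] F [-0.305  0.196 -2.52 ] T [-0.055 -0.359  0.044] Ttool [-0.009 -0.362 -0.053] jt [-3.7000e-02 -4.8017e+01 -2.8969e+01  8.9200e-01  1.8340e+00  7.0000e-03] 0.054 29.993
```

View pics/s1.png

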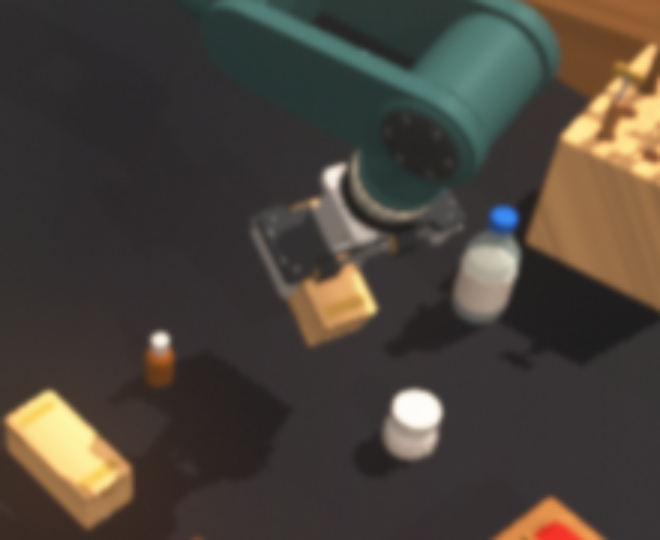

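The left case is held clear and tilted with its far end down, at about (335,300) in the crop. Its neighbours are untouched. Now I'll rock it the other way.

Emit:
drive_tool([
  [0,0,0,0,-0.7,0],
  [0,0,0,0,-1,0],
  [0,0,0,0,-1,0],
  [0,0,0,0,-1,0],
  [0,0,0,0,-1,0],
  [0,0,0,0,-1,0],
  [0,0,0,0,-1,0],
  [0,0,0,0,-1,0],
  [0,0,0,0,-0.5,0],
  [0,0,0,0,0,0],
  [0,0,0,0,0,0],
  [0,0,0,0,0,0],
  [0,0,0,0,0,0],
])

```text
time: 7.15
tool_pos: [0.5248, 0.2402, 0.1136]
ee_rot: [3.141, 0.41, 2.909]
wrist_force: [-0.6, -0.5, -2.5]
width: 0.0543
finger_force: 30.0
```

```bash
python3 st.py
```

```text
7.15 [0.525 0.24  0.114] [3.141 0.41  2.909] F [-0.584 -0.516 -2.539] T [ 0.101  0.426 -0.004] Ttool [0.001 0.438 0.004] jt [ 3.3000e-02 -3.0572e+01 -3.1567e+01 -1.2750e+00 -1.3220e+00 -8.0000e-03] 0.054 29.992
```

Emit:
drive_tool([
  [0,0,0,0,0.6,0],
  [0,0,0,0,1,0],
  [0,0,0,0,1,0],
  [0,0,0,0,0.9,0],
  [0,0,0,0,0.6,0],
  [0,0,0,0,0,0],
  [0,0,0,0,0,0],
])

```text
time: 8.02
tool_pos: [0.5244, 0.2403, 0.1133]
ee_rot: [-3.141, 0.001, 2.91]
wrist_force: [-1.0, 0.4, -3.5]
width: 0.0536
finger_force: 30.0
```

```bash
python3 st.py; python3 go.py .523 .24 .0135 2.91
```

```text
8.025 [0.524 0.24  0.113] [-3.141e+00  1.000e-03  2.910e+00] F [-0.951  0.367 -3.453] T [-0.001  0.027  0.066] Ttool [ 0.007  0.026 -0.066] jt [-3.3700e-01 -3.8392e+01 -3.0925e+01 -2.0000e-03  4.0000e-02  0.0000e+00] 0.054 29.992
t 8.03 shift [ 0.03 -0.02  2.49] turn [-0.    0.01 -0.  ]
```

Emit:
drive_tool([
  [0,0,0.5,0,0,0],
  [0,0,0.6,0,0,0],
  [0,0,0.6,0,0,0],
  [0,0,0.4,0,0,0],
  [0,0,0.2,0,0,0],
  [0,0,0.15,0,0,0],
  [0,0,0,0,0,0],
  [0,0,0,0,0,0],
])

```text
time: 9.02
tool_pos: [0.525, 0.2406, 0.0163]
ee_rot: [3.141, 0.001, 2.91]
wrist_force: [0.3, -0.2, -3.2]
width: 0.0539
finger_force: 30.0
```

Emit:
drive_tool([
  [0,0,0,0,0,0],
  [0,0,0,0,0,0],
  [0,0,0,0,0,0],
  [0,0,0,0,0,0],
], gripper=0)

```text
time: 9.52
tool_pos: [0.5246, 0.2405, 0.0158]
ee_rot: [3.141, 0.0, 2.91]
wrist_force: [0.3, 0.5, 0.2]
width: 0.0904
finger_force: 0.0
```

Emit:
drive_tool([
  [0,0,-0.5,0,0,0],
  [0,0,-0.7,0,0,0],
  [0,0,-0.8,0,0,0],
  [0,0,-0.9,0,0,0],
  [0,0,-0.6,0,0,0],
  [0,0,0,0,1,0],
  [0,0,0,0,1,0],
  [0,0,0,0,1,0],
  [0,0,0,0,1,0],
  [0,0,0,0,0.1,0],
  [0,0,0,0,0,0],
  [0,0,0,0,0,0],
])

```text
time: 11.02
tool_pos: [0.524, 0.2408, 0.1564]
ee_rot: [3.141, -0.408, 2.911]
wrist_force: [-0.1, 0.4, -0.7]
width: 0.0939
finger_force: 0.0
```

```bash
python3 st.py; python3 - <<'E'
from meas import *
s=snapshot("scene"); print(meas(s,321,173,.05,r=30))
E
```

```text
11.025 [0.524 0.241 0.156] [ 3.141 -0.408  2.911] F [-0.089  0.37  -0.69 ] T [-0.017 -0.169 -0.029] Ttool [-0.032 -0.169  0.018] jt [-2.3100e-01 -4.5659e+01 -2.8300e+01  7.0800e-01  1.4590e+00  7.0000e-03] 0.094 0.0
[ 0.528  0.236  0.133  0.064 -0.228  0.05 ]
```

Emit:
drive_tool([
  [0,0,0,0,-1,0],
  [0,0,0,0,-1,0],
  [0,0,0,0,-1,0],
  [0,0,0,0,-1,0],
  [0,0,0,0,-0.1,0],
])

```text
time: 11.7
tool_pos: [0.5229, 0.2413, 0.1572]
ee_rot: [3.14, 0.002, 2.912]
wrist_force: [1.0, 1.1, -0.2]
width: 0.0938
finger_force: 0.0
```

```bash
python3 go.py .497 -.033 .15 3.16
```

```text
t 11.7 shift [-0.93 -6.82  0.17] turn [ 0.01  0.02 -2.48]
```

Emit:
drive_tool([
  [-0.1,-0.8,0,0,0,0],
  [-0.1,-0.9,0,0,0,0],
  [-0.1,-0.9,0,0,0,0],
  [-0.1,-0.9,0,0,0,0],
  [-0.1,-0.9,0,0,0,0],
  [-0.1,-0.9,0,0,0,0],
  [-0.1,-0.9,0,0,0,0],
  [-0.2,-0.6,0.2,0,0,-0.5],
  [0,0,0,0,0,-1],
  [0,0,0,0,0,-1],
  [0,0,0,0,0,0],
  [0,0,0,0,0,0],
])

```text
time: 13.2
tool_pos: [0.4971, -0.0327, 0.1476]
ee_rot: [3.141, -0.0, -3.125]
wrist_force: [-0.6, -0.3, 0.4]
width: 0.0938
finger_force: 0.0
```

```bash
python3 go.py .497 -.034 .01 3.16;python3 st.py
```

```text
t 13.2 shift [ 0.   -0.03  3.44] turn [ 0.   -0.   -0.02]
13.2 [ 0.497 -0.033  0.148] [ 3.141 -0.    -3.125] F [-0.63  -0.293  0.355] T [ 0.08  -0.042  0.022] Ttool [-0.079 -0.043 -0.022] jt [-7.6000e-02 -2.9260e+01 -2.9705e+01 -3.2000e-02  7.3000e-02  2.0000e-03] 0.094 0.0
```

Emit:
drive_tool([
  [0,0,0.7,0,0,0],
  [0,0,0.8,0,0,0],
  [0,0,0.8,0,0,0],
  [0,0,0.7,0,0,0],
  [0,0,0.4,0,0,0],
  [0,0,0,0,0,0],
])

```text
time: 13.95
tool_pos: [0.4961, -0.0324, 0.0105]
ee_rot: [3.141, -0.003, -3.124]
wrist_force: [0.6, -0.1, 0.5]
width: 0.0937
finger_force: 0.0
```

Emit:
drive_tool([
  [0,0,0,0,0,0],
  [0,0,0,0,0,0],
  [0,0,0,0,0,0],
  [0,0,0,0,0,0],
  [0,0,0,0,0,0],
  [0,0,0,0,0,0],
  [0,0,0,0,0,0],
], gripper=1)

```text
time: 14.82
tool_pos: [0.4972, -0.0333, 0.0119]
ee_rot: [-3.14, 0.001, -3.123]
wrist_force: [-0.3, -3.4, 2.9]
width: 0.0539
finger_force: 29.9
```

Emit:
drive_tool([
  [0,0,-0.3,0,0,0],
  [0,0,-0.5,0,0,0],
  [0,0,-0.6,0,0,0],
  [0,0,-0.6,0,0,0],
  [0,0,-0.5,0,0,0],
  [0,0,0,0,0,0],
  [0,0,0,0,0,0],
  [0,0,0,0,0,0],
])

```text
time: 15.82
tool_pos: [0.4958, -0.0322, 0.1097]
ee_rot: [3.141, -0.003, -3.123]
wrist_force: [-0.3, 0.5, -5.0]
width: 0.054
finger_force: 29.9
```

```bash
python3 st.py
```

```text
15.825 [ 0.496 -0.032  0.11 ] [ 3.141e+00 -3.000e-03 -3.123e+00] F [-0.337  0.525 -5.007] T [-0.005 -0.053  0.037] Ttool [ 0.006 -0.053 -0.037] jt [ 2.6000e-02 -3.2528e+01 -3.1977e+01 -2.3000e-02  8.8000e-02  0.0000e+00] 0.054 29.918
```

Emit:
drive_tool([
  [0,0,0,0,0.5,0],
  [0,0,0,0,0.9,0],
  [0,0,0,0,1,0],
  [0,0,0,0,1,0],
  [0,0,0,0,0.7,0],
  [0,0,0,0,0,0],
  [0,0,0,0,0,0],
  [0,0,0,0,0,0],
  [0,0,0,0,0,0],
])

```text
time: 16.95
tool_pos: [0.4968, -0.0326, 0.1121]
ee_rot: [-3.142, -0.408, -3.123]
wrist_force: [-0.6, -0.2, -5.0]
width: 0.054
finger_force: 29.9
```

```bash
python3 st.py
```

```text
16.95 [ 0.497 -0.033  0.112] [-3.142 -0.408 -3.123] F [-0.557 -0.189 -5.01 ] T [ 0.046 -0.512  0.03 ] Ttool [-0.022 -0.513 -0.042] jt [ 1.0000e-03 -4.3962e+01 -2.9381e+01 -3.8500e-01  2.3770e+00  6.0000e-03] 0.054 29.918
```

Emit:
drive_tool([
  [0,0,0,0,-0.7,0],
  [0,0,0,0,-1,0],
  [0,0,0,0,-1,0],
  [0,0,0,0,-1,0],
  [0,0,0,0,-1,0],
  [0,0,0,0,-1,0],
  [0,0,0,0,-1,0],
  [0,0,0,0,-1,0],
  [0,0,0,0,-0.5,0],
  [0,0,0,0,0,0],
  [0,0,0,0,0,0],
  [0,0,0,0,0,0],
  [0,0,0,0,0,0],
])

```text
time: 18.58
tool_pos: [0.4972, -0.0326, 0.1115]
ee_rot: [3.141, 0.409, -3.123]
wrist_force: [-0.5, 0.7, -5.1]
width: 0.0536
finger_force: 29.9
```

```bash
python3 st.py
```

```text
18.575 [ 0.497 -0.033  0.112] [ 3.141  0.409 -3.123] F [-0.541  0.701 -5.122] T [0.009 0.629 0.007] Ttool [-0.021  0.629  0.001] jt [-2.0000e-03 -2.0595e+01 -3.3959e+01  5.9800e-01 -2.1670e+00 -6.0000e-03] 0.054 29.918
```

Emit:
drive_tool([
  [0,0,0,0,0.6,0],
  [0,0,0,0,1,0],
  [0,0,0,0,1,0],
  [0,0,0,0,0.9,0],
  [0,0,0,0,0.6,0],
  [0,0,0,0,0,0],
  [0,0,0,0,0,0],
])

```text
time: 19.45
tool_pos: [0.4971, -0.0325, 0.1113]
ee_rot: [3.141, 0.001, -3.123]
wrist_force: [-0.2, 0.1, -5.8]
width: 0.0538
finger_force: 29.9
```

```bash
python3 st.py
```

```text
19.45 [ 0.497 -0.033  0.111] [ 3.141e+00  1.000e-03 -3.123e+00] F [-0.203  0.146 -5.751] T [0.045 0.001 0.025] Ttool [-0.045  0.    -0.025] jt [ 2.3000e-02 -3.1906e+01 -3.2126e+01 -2.2000e-02  1.8000e-02 -1.0000e-03] 0.054 29.918
```

```bash
cat > avg.py <<'E'
from h import *
from scipy.spatial.transform import Rotation as Ro
A=[]
for i in range(12):
    snapshot("top"); o=get_obs(); R=Ro.from_euler("xyz",o["ee_rot"])
    A.append([*o["wrist_force"],*R.inv().apply(o["wrist_torque"]),*o["ee_rot"],*o["joint_torque"]])
A=np.array(A); print(round(float(o["time"]),2),"F",A[:,:3].mean(0).round(3),"Tt",A[:,3:6].mean(0).round(4),"sd",A.std(0)[[2,4]].round(3),"pitch",A[:,7].mean().round(3),"j",A[:,9:].mean(0).round(3))
E
echo
```

Emit:
drive_tool([
  [0,0,0,0,1,0],
  [0,0,0,0,0,0],
  [0,0,0,0,0,0],
  [0,0,0,0,0,0],
  [0,0,0,0,0,0],
])

```text
time: 20.08
tool_pos: [0.4967, -0.0326, 0.1118]
ee_rot: [-3.142, -0.099, -3.124]
wrist_force: [0.4, -0.7, -6.1]
width: 0.0538
finger_force: 29.9
```

```bash
python3 avg.py
```

```text
20.68 F [-0.008 -0.19  -5.284] Tt [-0.0321 -0.1501  0.0019] sd [0.335 0.024] pitch -0.1 j [-2.0000e-03 -3.5288e+01 -3.1255e+01 -1.3800e-01  6.5600e-01  1.0000e-03]
```

Emit:
drive_tool([
  [0,0,0,0,-1,0],
  [0,0,0,0,-1,0],
  [0,0,0,0,0,0],
  [0,0,0,0,0,0],
  [0,0,0,0,0,0],
  [0,0,0,0,0,0],
])

```text
time: 21.42
tool_pos: [0.4975, -0.0326, 0.1114]
ee_rot: [3.141, 0.099, -3.123]
wrist_force: [0.5, 1.8, -5.4]
width: 0.054
finger_force: 29.9
```

```bash
python3 avg.py
```

```text
22.02 F [-0.129 -0.011 -5.141] Tt [-0.0385  0.1358  0.0044] sd [0.393 0.031] pitch 0.1 j [ 2.0000e-03 -2.9317e+01 -3.2427e+01  9.2000e-02 -5.0100e-01 -2.0000e-03]
```

The middle case behaves linearly (0.143 N m at 0.1 rad, 0.571 at 0.4), so it is balanced. I'll set it down and take the right case.

Emit:
drive_tool([
  [0,0,0,0,1,0],
  [0,0,0.5,0,0,0],
  [0,0,0.6,0,0,0],
  [0,0,0.6,0,0,0],
  [0,0,0.4,0,0,0],
  [0,0,0.2,0,0,0],
  [0,0,0.16,0,0,0],
  [0,0,0,0,0,0],
  [0,0,0,0,0,0],
])

```text
time: 23.15
tool_pos: [0.4976, -0.0327, 0.0138]
ee_rot: [-3.141, 0.002, -3.123]
wrist_force: [-0.7, 1.0, -5.2]
width: 0.0537
finger_force: 29.9
```

Emit:
drive_tool([
  [0,0,0,0,0,0],
  [0,0,0,0,0,0],
  [0,0,0,0,0,0],
  [0,0,0,0,0,0],
], gripper=0)

```text
time: 23.65
tool_pos: [0.4973, -0.0327, 0.0135]
ee_rot: [-3.141, 0.001, -3.123]
wrist_force: [0.6, -0.4, 0.2]
width: 0.0906
finger_force: 0.0
```

Emit:
drive_tool([
  [0,0,-0.5,0,0,0],
  [0,0,-0.7,0,0,0],
  [0,0,-0.8,0,0,0],
  [0,0,-0.9,0,0,0],
  [0,0,-0.6,0,0,0],
  [0,0,0,0,0,0],
])

```text
time: 24.4
tool_pos: [0.4984, -0.0329, 0.1555]
ee_rot: [-3.141, 0.005, -3.123]
wrist_force: [0.3, -0.0, -0.1]
width: 0.094
finger_force: 0.0
```

```bash
python3 go.py .465 -.237 .15 3.145
```

```text
t 24.4 shift [ 0.93 -5.09  0.14] turn [-0.01  0.05  0.15]
```

Emit:
drive_tool([
  [0.1,-0.8,0,0,0,0.1],
  [0.2,-0.9,0,0,0,0],
  [0.2,-0.9,0,0,0,0],
  [0.2,-0.9,0,0,0,0],
  [0.1,-0.9,0,0,0,0],
  [0.1,-0.7,0.1,0,0,0],
  [0,0,0,0,0,0],
  [0,0,0,0,0,0],
])

```text
time: 25.4
tool_pos: [0.4626, -0.236, 0.1479]
ee_rot: [3.14, -0.001, -3.133]
wrist_force: [-0.1, 0.3, 0.2]
width: 0.0939
finger_force: 0.0
```

```bash
python3 go.py .465 -.237 .01 3.145
```

```text
t 25.4 shift [-0.07 -0.03  3.45] turn [ 0.02 -0.01  0.05]
```

Emit:
drive_tool([
  [-0.1,0,0.7,0,0,0],
  [0,0,0.8,0,0,0],
  [0,0,0.8,0,0,0],
  [0,0,0.7,0,0,0],
  [0,0,0.4,0,0,0],
  [0,0,0,0,0,0],
])

```text
time: 26.15
tool_pos: [0.4663, -0.2356, 0.0119]
ee_rot: [3.14, -0.002, -3.132]
wrist_force: [-0.3, 1.2, -0.6]
width: 0.094
finger_force: 0.0
```

Emit:
drive_tool([
  [0,0,0,0,0,0],
  [0,0,0,0,0,0],
  [0,0,0,0,0,0],
  [0,0,0,0,0,0],
  [0,0,0,0,0,0],
  [0,0,0,0,0,0],
  [0,0,0,0,0,0],
], gripper=1)

```text
time: 27.02
tool_pos: [0.4673, -0.238, 0.0136]
ee_rot: [-3.139, 0.001, -3.134]
wrist_force: [-0.2, -4.7, 2.0]
width: 0.054
finger_force: 30.0
```

Emit:
drive_tool([
  [0,0,-0.3,0,0,0],
  [0,0,-0.5,0,0,0],
  [0,0,-0.6,0,0,0],
  [0,0,-0.6,0,0,0],
  [0,0,-0.5,0,0,0],
  [0,0,0,0,0,0],
])

```text
time: 27.78
tool_pos: [0.4673, -0.2361, 0.1137]
ee_rot: [3.141, 0.001, -3.133]
wrist_force: [-0.5, -0.0, -6.2]
width: 0.0537
finger_force: 30.0
```

Emit:
drive_tool([
  [0,0,0,0,0.5,0],
  [0,0,0,0,0.9,0],
  [0,0,0,0,1,0],
  [0,0,0,0,1,0],
  [0,0,0,0,0.7,0],
  [0,0,0,0,0,0],
  [0,0,0,0,0,0],
  [0,0,0,0,0,0],
])

```text
time: 28.78
tool_pos: [0.4666, -0.2368, 0.1133]
ee_rot: [3.141, -0.409, -3.134]
wrist_force: [0.4, 0.1, -5.4]
width: 0.0541
finger_force: 30.0
```

```bash
python3 avg.py
```

```text
29.38 F [ 0.247  0.065 -5.634] Tt [-0.0477 -0.5458 -0.0096] sd [0.382 0.031] pitch -0.409 j [ 2.0000e-03 -4.5884e+01 -2.9918e+01 -1.1010e+00  2.1330e+00  8.0000e-03]
```

Emit:
drive_tool([
  [0,0,0,0,-0.7,0],
  [0,0,0,0,-1,0],
  [0,0,0,0,-1,0],
  [0,0,0,0,-1,0],
  [0,0,0,0,-1,0],
  [0,0,0,0,-1,0],
  [0,0,0,0,-1,0],
  [0,0,0,0,-1,0],
  [0,0,0,0,-0.5,0],
  [0,0,0,0,0,0],
  [0,0,0,0,0,0],
  [0,0,0,0,0,0],
])

```text
time: 30.88
tool_pos: [0.4673, -0.2369, 0.1133]
ee_rot: [-3.141, 0.409, -3.132]
wrist_force: [0.3, -0.1, -6.1]
width: 0.0539
finger_force: 30.0
```

```bash
python3 avg.py
```

```text
31.48 F [ 0.126 -0.188 -5.679] Tt [-0.021   0.5298  0.0133] sd [0.336 0.024] pitch 0.41 j [ 4.0000e-03 -2.4847e+01 -3.3328e+01  1.5480e+00 -1.4820e+00 -8.0000e-03]
```

Emit:
drive_tool([
  [0,0,0,0,1,0],
  [0,0,0,0,1,0],
  [0,0,0,0,1,0],
  [0,0,0,0,0.1,0],
  [0,0,0,0,0,0],
  [0,0,0,0,0,0],
  [0,0,0,0,0,0],
])

```text
time: 32.35
tool_pos: [0.4664, -0.2369, 0.1131]
ee_rot: [3.141, 0.101, -3.134]
wrist_force: [-0.9, -0.2, -6.0]
width: 0.0536
finger_force: 30.0
```

```bash
python3 avg.py
```

```text
32.95 F [-0.117  0.085 -6.002] Tt [-0.0341  0.056  -0.003 ] sd [0.532 0.016] pitch 0.1 j [-1.6000e-02 -3.2365e+01 -3.2426e+01  2.3300e-01 -3.6000e-01 -3.0000e-03]
```

Emit:
drive_tool([
  [0,0,0,0,1,0],
  [0,0,0,0,1,0],
  [0,0,0,0,0,0],
  [0,0,0,0,0,0],
  [0,0,0,0,0,0],
])

```text
time: 33.58
tool_pos: [0.4664, -0.2369, 0.1132]
ee_rot: [3.142, -0.099, -3.134]
wrist_force: [-0.0, 0.2, -5.7]
width: 0.0537
finger_force: 30.0
```

```bash
python3 avg.py
```

```text
34.17 F [-0.1    0.328 -5.869] Tt [-0.0387 -0.1186 -0.0009] sd [0.493 0.055] pitch -0.1 j [-9.0000e-03 -3.7703e+01 -3.1608e+01 -3.5300e-01  5.3300e-01  2.0000e-03]
```

Emit:
drive_tool([
  [0,0,0,0,-1,0],
  [0,0,0.5,0,0,0],
  [0,0,0.6,0,0,0],
  [0,0,0.6,0,0,0],
  [0,0,0.4,0,0,0],
  [0,0,0.2,0,0,0],
  [0,0,0.14,0,0,0],
  [0,0,0,0,0,0],
])

```text
time: 35.17
tool_pos: [0.4671, -0.237, 0.0157]
ee_rot: [-3.142, 0.0, -3.133]
wrist_force: [-0.0, -0.6, -5.9]
width: 0.0541
finger_force: 30.0
```

Emit:
drive_tool([
  [0,0,0,0,0,0],
  [0,0,0,0,0,0],
  [0,0,0,0,0,0],
  [0,0,0,0,0,0],
], gripper=0)

```text
time: 35.67
tool_pos: [0.4673, -0.2371, 0.0161]
ee_rot: [-3.141, 0.001, -3.133]
wrist_force: [0.0, 0.6, -0.4]
width: 0.0901
finger_force: 0.0
```

Emit:
drive_tool([
  [0,0,-0.5,0,0,0],
  [0,0,-0.7,0,0,0],
  [0,0,-0.8,0,0,0],
  [0,0,-0.9,0,0,0],
  [0,0,-0.5,0,0,0],
])

```text
time: 36.3
tool_pos: [0.4677, -0.2373, 0.154]
ee_rot: [-3.14, 0.003, -3.133]
wrist_force: [0.7, 0.1, -1.1]
width: 0.094
finger_force: 0.0
```

```bash
python3 - <<'E'
from meas import *
s=snapshot("scene"); np.savez("s2.npz",**s)
print("M",meas(s,242,213,.05,r=30))
E
python3 go.py .497 -.033 .15 3.16
```

```text
M [ 0.5   -0.035  0.129  0.062  0.046  0.05 ]
t 36.35 shift [-0.75  5.12  0.15] turn [-0.04  0.06 -0.1 ]
```

Emit:
drive_tool([
  [-0.1,0.8,0,0,0,-0.1],
  [-0.2,0.9,0,0,0,0],
  [-0.2,0.9,0,0,0,0],
  [-0.1,0.9,0,0,0,0],
  [-0.1,0.9,0,0,0,0],
  [-0.05,0.7,0.1,0,0,0],
  [0,0,0,0,0,0],
])

```text
time: 37.22
tool_pos: [0.493, -0.0309, 0.1466]
ee_rot: [3.141, -0.001, -3.12]
wrist_force: [-0.8, -0.6, -0.2]
width: 0.0941
finger_force: 0.0
```

```bash
python3 go.py .497 -.033 .01 3.16
```

```text
t 37.23 shift [-0.1  -0.06  3.41] turn [ 0.   -0.01  0.03]
```

Emit:
drive_tool([
  [-0.1,0,0.7,0,0,0],
  [0,0,0.8,0,0,0],
  [0,0,0.8,0,0,0],
  [0,0,0.7,0,0,0],
  [0,0,0.4,0,0,0],
  [0,0,0,0,0,0],
])

```text
time: 37.98
tool_pos: [0.4965, -0.0328, 0.0103]
ee_rot: [3.141, -0.003, -3.124]
wrist_force: [-0.5, -1.2, 0.9]
width: 0.0939
finger_force: 0.0
```

Emit:
drive_tool([
  [0,0,0,0,0,0],
  [0,0,0,0,0,0],
  [0,0,0,0,0,0],
  [0,0,0,0,0,0],
  [0,0,0,0,0,0],
  [0,0,0,0,0,0],
], gripper=1)

```text
time: 38.72
tool_pos: [0.4978, -0.0325, 0.0118]
ee_rot: [-3.141, 0.001, -3.123]
wrist_force: [-0.7, -0.4, 1.5]
width: 0.0538
finger_force: 29.9
```

Emit:
drive_tool([
  [0,0,-0.3,0,0,0],
  [0,0,-0.5,0,1,0],
  [0,0,-0.6,0,0.5,0],
  [0,0,-0.6,0,0,0],
  [0,0,-0.5,0,0,0],
  [0,0,0,0,-1.0,0],
  [0,0,0,0,0,0],
  [0,0,0,0,0,0],
  [0,0,0,0,0,0],
  [0,0,0,0,0,0],
])

```text
time: 39.98
tool_pos: [0.5067, -0.0322, 0.1104]
ee_rot: [3.141, -0.051, -3.123]
wrist_force: [-1.3, 0.1, -5.1]
width: 0.0536
finger_force: 29.9
```

```bash
python3 avg.py
```

```text
40.58 F [-3.0e-03 -4.6e-02 -5.3e+00] Tt [-0.025  -0.0819  0.0032] sd [0.466 0.033] pitch -0.05 j [ 1.0000e-03 -3.4719e+01 -3.1547e+01 -8.5000e-02  3.6900e-01  1.0000e-03]
```

Emit:
drive_tool([
  [0,0,0,0,-1,0],
  [0,0,0,0,-1,0],
  [0,0,0,0,0,0],
  [0,0,0,0,0,0],
  [0,0,0,0,1,0],
  [0,0,0,0,0,0],
  [0,0,0,0,0,0],
  [0,0,0,0,0,0],
])

```text
time: 41.58
tool_pos: [0.5063, -0.0321, 0.1108]
ee_rot: [3.141, 0.05, -3.123]
wrist_force: [0.6, 0.2, -5.1]
width: 0.054
finger_force: 29.9
```

```bash
python3 avg.py
```

```text
42.17 F [ 0.138 -0.213 -5.591] Tt [-0.0424  0.0633  0.002 ] sd [0.661 0.032] pitch 0.05 j [ 1.0000e-03 -3.1725e+01 -3.2109e+01  2.8000e-02 -2.1600e-01 -1.0000e-03]
```

Emit:
drive_tool([
  [0.1,0,0,0,0.5,0],
  [0.13,0,0.5,0,0,0],
  [0,0,0.6,0,0,0],
  [0,0,0.6,0,0,0],
  [0,0,0.4,0,0,0],
  [0,0,0.2,0,0,0],
  [0,0,0.13,0,0,0],
  [0,0,0,0,0,0],
])

```text
time: 43.18
tool_pos: [0.4976, -0.0324, 0.0137]
ee_rot: [-3.142, 0.0, -3.123]
wrist_force: [-0.9, 0.4, -6.1]
width: 0.0534
finger_force: 29.9
```

Emit:
drive_tool([
  [0,0,0,0,0,0],
  [0,0,0,0,0,0],
  [0,0,0,0,0,0],
], gripper=0)

```text
time: 43.55
tool_pos: [0.4984, -0.0325, 0.0147]
ee_rot: [-3.141, 0.003, -3.123]
wrist_force: [0.5, 0.5, 0.3]
width: 0.0804
finger_force: 0.0
```

Emit:
drive_tool([
  [0,0,-0.5,0,0,0],
  [0,0,-0.7,0,0,0],
  [0,0,-0.8,0,0,0],
  [0,0,-0.9,0,0,0],
  [0,0,-0.4,0,0,0],
])

```text
time: 44.18
tool_pos: [0.4986, -0.0326, 0.1484]
ee_rot: [-3.141, 0.005, -3.123]
wrist_force: [-0.6, -0.9, 0.4]
width: 0.0938
finger_force: 0.0
```

```bash
python3 go.py .524 .240 .15 2.913; python3 st.py
```

```text
t 44.17 shift [-0.76  6.8  -0.04] turn [-0.    0.05  2.47]
44.175 [ 0.499 -0.033  0.148] [-3.141  0.005 -3.123] F [-0.603 -0.909  0.37 ] T [ 0.05  -0.019 -0.026] Ttool [-0.049 -0.02   0.026] jt [ 2.5000e-02 -2.9398e+01 -2.9570e+01 -3.0000e-02 -4.7000e-02  0.0000e+00] 0.094 0.0
```

Emit:
drive_tool([
  [-0.1,0.9,0,0,0,0],
  [-0.1,1,0,0,0,0],
  [-0.1,1,0,0,0,0],
  [-0.1,1,0,0,0,0],
  [-0.1,1,0,0,0,0],
  [-0.1,1,0,0,0,0],
  [-0.1,0.9,0,0,0,0.5],
  [0,0,0,0,0,1],
  [0,0,0,0,0,1],
  [0,0,0,0,0,0],
])

```text
time: 45.42
tool_pos: [0.52, 0.2402, 0.1446]
ee_rot: [-3.141, -0.001, 2.911]
wrist_force: [-0.5, 0.1, -0.6]
width: 0.0939
finger_force: 0.0
```

```bash
python3 go.py .524 .240 .012 2.913
```

```text
t 45.42 shift [-0.1   0.02  3.32] turn [-0.01 -0.01 -0.02]
```

Emit:
drive_tool([
  [-0.1,0,0.7,0,0,0],
  [0,0,0.8,0,0,0],
  [0,0,0.8,0,0,0],
  [0,0,0.7,0,0,0],
  [0,0,0.3,0,0,0],
])

```text
time: 46.05
tool_pos: [0.5228, 0.2385, 0.0111]
ee_rot: [-3.14, -0.003, 2.911]
wrist_force: [-0.1, -0.5, -0.9]
width: 0.0939
finger_force: 0.0
```

Emit:
drive_tool([
  [0,0,0,0,0,0],
  [0,0,0,0,0,0],
  [0,0,0,0,0,0],
  [0,0,0,0,0,0],
  [0,0,0,0,0,0],
  [0,0,0,0,0,0],
], gripper=1)

```text
time: 46.8
tool_pos: [0.5249, 0.2398, 0.0144]
ee_rot: [3.14, 0.002, 2.91]
wrist_force: [0.3, 1.3, 3.1]
width: 0.0539
finger_force: 30.0
```

Emit:
drive_tool([
  [0,0,-0.3,0,0,0],
  [0,0,-0.5,0,0,0],
  [0,0,-0.6,0,0,0],
  [0,0,-0.6,0,0,0],
  [0,0,-0.5,0,1,0],
  [0,0,0,0,0.5,0],
  [0,0,0,0,0,0],
  [0,0,0,0,0,0],
  [0,0,0,0,-1,0],
  [0,0,0,0,0,0],
  [0,0,0,0,0,0],
])

```text
time: 48.18
tool_pos: [0.5239, 0.2393, 0.1136]
ee_rot: [3.142, -0.051, 2.91]
wrist_force: [0.5, -0.7, -2.6]
width: 0.0534
finger_force: 30.0
```

```bash
python3 avg.py
```

```text
48.77 F [ 0.065  0.008 -2.998] Tt [-0.0142 -0.0534 -0.0147] sd [0.476 0.026] pitch -0.05 j [  0.055 -39.888 -30.52    0.163   0.302  -0.   ]
```

Emit:
drive_tool([
  [0,0,0,0,-1,0],
  [0,0,0,0,-1,0],
  [0,0,0,0,0,0],
  [0,0,0,0,0,0],
  [0,0,0,0,1,0],
  [0,0,0,0,0,0],
  [0,0,0,0,0,0],
])

```text
time: 49.65
tool_pos: [0.5247, 0.2389, 0.1132]
ee_rot: [-3.141, 0.05, 2.909]
wrist_force: [0.1, 0.5, -2.7]
width: 0.0539
finger_force: 30.0
```

```bash
python3 avg.py
```

```text
50.25 F [ 0.138  0.192 -2.853] Tt [-0.0238  0.0475  0.0001] sd [0.5   0.033] pitch 0.05 j [ -0.066 -37.434 -30.91   -0.114  -0.142   0.   ]
```

L and M are both linear at about 0.19 per N. R falls short of that trend by about 0.075 N m at both 0.1 and 0.4 rad. The ball rolls to the low end, against the pendulum moment of the load hanging below the sensor, so **R is the rattler**. I'll put L back and fetch R.

Emit:
drive_tool([
  [0,0,0,0,0.5,0],
  [0,0,0.5,0,0,0],
  [0,0,0.6,0,0,0],
  [0,0,0.6,0,0,0],
  [0,0,0.4,0,0,0],
  [0,0,0.2,0,0,0],
  [0,0,0.13,0,0,0],
  [0,0,0,0,0,0],
])

```text
time: 51.25
tool_pos: [0.5245, 0.2393, 0.0166]
ee_rot: [3.141, 0.0, 2.91]
wrist_force: [-0.5, 0.5, -4.1]
width: 0.0535
finger_force: 30.0
```

Emit:
drive_tool([
  [0,0,0,0,0,0],
  [0,0,0,0,0,0],
  [0,0,0,0,0,0],
  [0,0,0,0,0,0],
], gripper=0)

```text
time: 51.75
tool_pos: [0.5245, 0.2393, 0.0167]
ee_rot: [3.141, 0.001, 2.91]
wrist_force: [-0.7, 0.4, 0.8]
width: 0.0903
finger_force: 0.0
```

Emit:
drive_tool([
  [0,0,-0.5,0,0,0],
  [0,0,-0.7,0,0,0],
  [0,0,-0.8,0,0,0],
  [0,0,-0.9,0,0,0],
  [0,0,-0.4,0,0,0],
])

```text
time: 52.38
tool_pos: [0.5253, 0.2396, 0.151]
ee_rot: [3.139, 0.004, 2.91]
wrist_force: [0.3, -0.1, 0.0]
width: 0.0942
finger_force: 0.0
```

```bash
python3 go.py .467 -.237 .15 3.15; python3 - <<'E'
from meas import *
s=snapshot("scene"); np.savez("s3.npz",**s)
for n,u,v in [("L",321,173),("M",242,213),("R",174,243)]: print(n,meas(s,u,v,.05,r=30))
E
```

```text
t 52.38 shift [ -1.32 -11.93   0.  ] turn [ 0.02  0.04 -2.4 ]
L [ 0.527  0.235  0.133  0.063 -0.228  0.05 ]
M [ 0.501 -0.036  0.131  0.062  0.008  0.05 ]
R [ 0.468 -0.238  0.131  0.058  0.005  0.05 ]
```

All three cases stand back within 2 mm of where they started.

Emit:
drive_tool([
  [-0.1,-0.9,0,0,0,0],
  [-0.1,-1,0,0,0,0],
  [-0.1,-1,0,0,0,0],
  [-0.1,-1,0,0,0,0],
  [-0.1,-1,0,0,0,0],
  [-0.1,-1,0,0,0,0],
  [-0.1,-1,0,0,0,0],
  [-0.1,-1,0,0,0,0],
  [-0.1,-1,0,0,0,0],
  [-0.1,-1,0,0,0,0],
  [-0.1,-1,0,0,0,0],
  [-0.2,-1,0,0,0,-0.4],
  [0,0,0,0,0,-1],
  [0,0,0,0,0,-1],
  [0,0,0,0,0,0],
])

```text
time: 54.3
tool_pos: [0.4648, -0.2358, 0.1467]
ee_rot: [3.14, -0.002, -3.135]
wrist_force: [0.3, -0.3, 0.9]
width: 0.0943
finger_force: 0.0
```

```bash
python3 go.py .467 -.237 .012 3.15
```

```text
t 54.3 shift [-0.06 -0.04  3.37] turn [ 0.02 -0.02 -0.02]
```

Emit:
drive_tool([
  [-0.05,0,0.7,0,0,0],
  [0,0,0.8,0,0,0],
  [0,0,0.8,0,0,0],
  [0,0,0.7,0,0,0],
  [0,0,0.35,0,0,0],
  [0,0,0,0,0,0],
])

```text
time: 55.05
tool_pos: [0.4667, -0.2353, 0.013]
ee_rot: [3.14, -0.002, -3.134]
wrist_force: [-0.1, 0.3, -0.2]
width: 0.0942
finger_force: 0.0
```

Emit:
drive_tool([
  [0,0,0,0,0,0],
  [0,0,0,0,0,0],
  [0,0,0,0,0,0],
  [0,0,0,0,0,0],
  [0,0,0,0,0,0],
  [0,0,0,0,0,0],
], gripper=1)

```text
time: 55.8
tool_pos: [0.4677, -0.2366, 0.0147]
ee_rot: [-3.141, 0.001, -3.134]
wrist_force: [-0.5, -1.2, 2.0]
width: 0.0539
finger_force: 30.0
```

Emit:
drive_tool([
  [0,0,-0.3,0,0,0],
  [0,0,-0.5,0,0,0],
  [0,0,-0.6,0,0,0],
  [0,0,-0.7,0,0,0],
  [0,0,-0.7,0,0,0],
  [0,0,-0.6,0,0,0],
  [0,0,-0.3,0,0,0],
  [-0.3,0.3,0,0,0,0],
  [-0.5,0.5,0,0,0,0],
  [-0.6,0.6,0,0,0,0],
  [-0.6,0.6,0,0,0,0],
  [-0.6,0.6,0,0,0,0],
  [-0.6,0.6,0,0,0,0],
  [-0.6,0.6,0,0,0,0],
  [-0.6,0.6,0,0,0,0],
  [-0.5,0.5,0,0,0,0],
  [-0.3,0.4,0,0,0,0],
  [0,0,0,0,0,0],
])

```text
time: 58.05
tool_pos: [0.6736, -0.0203, 0.1603]
ee_rot: [3.141, -0.003, -3.131]
wrist_force: [-0.3, -0.7, -5.7]
width: 0.0538
finger_force: 30.0
```

```bash
python3 go.py .677 -.022 .164 3.14; python3 st.py
```

```text
t 58.05 shift [-0.08 -0.04 -0.09] turn [ 0.01 -0.03  0.12]
58.05 [ 0.674 -0.02   0.16 ] [ 3.141e+00 -3.000e-03 -3.131e+00] F [-0.316 -0.707 -5.668] T [-0.039  0.052  0.004] Ttool [ 0.038  0.052 -0.004] jt [ 9.6000e-01 -4.9509e+01 -3.3360e+01  2.3700e-01 -4.6000e-02  6.1000e-02] 0.054 30.0
```

Emit:
drive_tool([
  [-0.05,0,0,0,0,0],
  [0,0,0,0,0,0],
  [0,0,0,0,0,0],
  [0,0,0,0,0,0],
  [0,0,0,0,0,0],
  [0,0,0,0,0,0],
])

```text
time: 58.8
tool_pos: [0.6757, -0.0223, 0.1623]
ee_rot: [3.141, 0.0, -3.134]
wrist_force: [0.1, -0.6, -6.1]
width: 0.0535
finger_force: 30.0
```

```bash
python3 -c "
from h import *
s=snapshot('scene');cv2.imwrite('pics/s9.png',s['image'])"
```

```text
(no output)
```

View pics/s9.png

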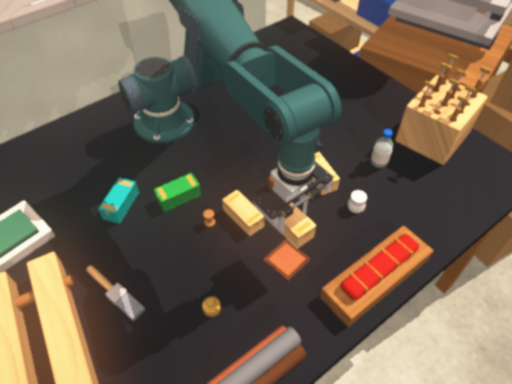

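The right case is held level at about (298,225), above the pad at (287,259). The middle (242,213) and left (325,172) cases stand in place, and the bystanders have not moved.

```bash
python3 -c "
from bench import close_job
print(close_job())"
```

```text
the job is handed in; nothing more can be done
None
```

I rocked all three cases in order, identified the right one as the rattler from its wrist torque, and handed the job in at about 59 s with it held level over the pad, underside about 15 cm up; the other two cases are back in their places, and the judge returned no verdict.

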